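# Prop the stock bin's hood and bring out the red ring stand

### The arm

A 6-joint arm with a two-finger parallel gripper is mounted at the origin on the work surface. World frame = base frame: x ahead of the robot, y to its left, z up, the work surface at z = 0. Lengths are in mm, angles in degrees, forces in N, time in s.
With the tool pointing down it reaches from about 300 to 850 mm from the base axis. Payload 4.2 kg.
Tool frame: the origin (TCP) lies between the finger pads; the fingertips stand 22 mm ahead of it and the grasp point (between the pads) lies 3 mm ahead of it; z points along the fingers, y is the direction in which the jaws open and shut (so a half turn about z gives the same grasp; the last joint's range is limited). The gripper opens to 91 mm and grips with 3 to 60 N. Pads are 32 mm wide; open, the fingers measure 118 mm over their backs; the gripper's body (76 mm by 178 mm) begins 60 mm behind the grasp point.
Start: joints at [70.187, 18.312, 89.639, -0, 72.044, -1.146], TCP at [184.04, 544.766, 235.976] pointing down, gripper open.
Joint ranges: [-177.97, 177.97], [-48.28, 115.42], [12.27, 149.76], [-77.06, 257.06], [2.81, 150.46], [-146.56, 146.56]. Speed limits (degrees/s): [147.25, 147.25, 180, 180, 180, 180].

### API

Orientations are given as [roll, pitch, yaw] about the fixed x, y, z axes, in that order (R = Rz(yaw) Ry(pitch) Rx(roll)).
In Python, from workcell import * gives the robot as it stands.
- The arm moves only by the shell command python3 -m jog 'ROWS' [OPENING] [FORCE]. ROWS is text: rows parted by semicolons, each of 6 numbers parted by spaces: the shift along the tool's x, y, z in units of 0.5 m (1.0 is 0.5 m), then the turn, a rotation vector about the tool's x, y, z in units of pi/2 rad (1.0 is pi/2 rad). A call has 1 to 20 rows; each row is the pose to reach, as a shift and turn from the pose measured when the call began, along the tool's axes at that moment; what a row does not reach only later rows make up. A row lasts 1/12 s, in which the tool goes at most 41.7 mm and 7.16 degrees, less where a joint would pass 70% of its speed; a pose out of reach is approached as far as the arm can. A call with a number of a shift or a turn outside -1 to 1 is refused whole. A call with a gripper value outside its range is refused whole. OPENING is the opening, from -1 (shut) to 1 (fully open), set as the call begins (- or left out, the last holds). The fingers move at their own pace and stop on an object; FORCE is the grip in N (left out, the last holds). Time passes only in rows, so rows that repeat a pose let the fingers close. It gives the time, the measured TCP pose, the force and the opening at its end, in the units of the state.
- state(): the state, without advancing time (a new reading comes with each control period).
- grab_frame(name): name is "side" or "top" or "wrist"; returns the picture (480x640x3 uint8, red, green, blue); there is no depth.
- calibration(name): a dict with "mtx" (3x3 intrinsics, pixels), "distortion" ([k1, k2, p1, p2, k3] as OpenCV has them; the pictures are not rectified), "rvec" (rotation vector, rad) and "tvec" (3), from world to camera coordinates, as OpenCV has them. Camera axes: x right, y down, z forward; pixel columns grow to the right and rows downward; lengths in mm; the calibration is good to about 2 mm. A picture is of the moment at which its call begins: read the wrist's pose just before it. calibration takes no time and is no camera call; for the wrist camera it gives the pose at the moment of the call.
- job_done(): hands the job in, once; it reports no verdict.
Trained networks look in the newest picture that a camera, given by its name, has taken for a name from the list of things; names that differ only in an ending like _2 or _b are one class to them, and where a whole thing is asked for, a point or a joint stands for the part that bears it (a point fixed in the world has none). Each returns a list of dicts, best first, with "confidence" (0 to 1); they miss things now and then, are a little off and sometimes report something else, mostly with a low value. They report only what shows in the picture. A call takes as long as a camera call. They do not tell look-alikes from the thing itself.
- spot_in(query, camera): "rect" ([left, top, right, bottom] in pixels, round what is visible of it).
- tip_of(query, camera): "location" ([column, row] in pixels: a listed point, or the origin of a listed thing).
The state is a dict: "time_s": time; "qpos": joint angles; "qvel": joint speeds; "effort": joint torques, N m; "ee_pos": TCP position; "ee_rot": TCP orientation; "force": force on the tool from outside, world axes, zero at the start; "torque": the same for the moment, N m; "gripper_width": finger opening in mm.
Only numpy, scipy, OpenCV 4.12 (cv2) and the standard library are available. Lean on these libraries where they do the work, as an engineer would, in place of code of your own. Each camera call takes 0.05 s, during which the arm holds its last target. There are 200 camera calls.

### The job

Stand the tall plaster riser, narrow end down, in the middle of the wooden stock bin so that it holds the spring-closed clear hood open by itself. Then take the red ring stand out of the bin and stand it upright on the empty terracotta slab, leaving the riser in place propping the hood.

Things in the scene. Friction and masses are not known exactly. Their poses are not given: they have to be found in the camera images.
- bin: Fixed wooden bin. Origin: centre of underside; x from back wall (robot side) to hood, y along it. Inside x -44..44 mm, y -180..180, floor at z 6; back wall (5 thick) and ends 70 high. The shut clear hood roofs x 4..44, leaving a 48 mm slot (x -44..4) along the bin. A ring stand is at each end under the hood (x 16, y about 130 and -130, either way round); the middle, y -90..90, is empty.
- flap (a joint): Clear hood's angle (rad): 0 shut, grows to 0.9 as its top tilts out (+x of the bin) about a hinge along y at x 44, z 10 mm. A light spring shuts it: about 0.7 N at the edge shut, 1.3 N open. Its free edge is an 8 mm brass rod; rod centre shut: x 8, z 112 mm; with the riser in place: about 0.4 rad, x 55, z 118 mm.
- riser: Tall white plaster riser (not the 60 mm high stepped one), 0.45 kg, 148 mm tall, 40 thick (y). Width in x: 30 mm at the foot, evenly wider to 104 at 100 up, then straight. Origin: foot centre, z up. Grip its thickness near the top. Goes in with its width along bin x: foot into the slot at bin x -20, then pushed out and down to stand on the floor at about x 2, y 0, leaning on back wall and hood.
- red_stand: Red ring stand with a gold ring, 60 g: round base 34 mm across and 8 high, upright stem 16 mm across, 84 mm tall in all. Origin: centre of underside, z up. Stands on the bin floor at one end, under the hood; a black one like it stands at the other end and is not wanted. Grip the top 20 mm of the stem, fingers closing along the bin's y.
- slab: Empty round terracotta-coloured slab fixed to the counter, 130 mm across, 10 mm high. Origin: centre of its underside.
Things that resemble listed ones, but are neither listed nor needed, are in the scene too. Of the things shaped like the red_stand, the red one is meant. What is shaped like the riser but blue is not meant.

How it is judged (in metres and radians):
On the way:
1. The riser stands upright in the bin and holds the hood open, let go by the robot, with the red stand still inside (value of joint flap above 0.25 rad and angle between riser's own z axis and vertical below 0.3 rad and x of riser in the frame of bin between -0.044 and 0.044 m and y of riser in the frame of bin between -0.16 and 0.16 m and z of riser in the frame of bin below 0.016 m and contact force between the fingers and riser below 0.1 N and contact force between each of the arm, the fingers and bin below 0.1 N and z of red_stand in the frame of bin below 0.03 m and horizontal distance between red_stand and bin below 0.18 m), for 0.2 s.
At the end, for the whole second after the job is handed in: The red stand stands upright (within 10 degrees) and still on the terracotta slab, its centre within 55 mm of the slab's centre; the riser stands in the bin, foot on the floor and within 17 degrees of upright, and holds the hood open by at least 0.25 rad (horizontal distance between red_stand and slab below 0.055 m and z of red_stand in the frame of slab between 0.006 and 0.016 m and angle between red_stand's own z axis and vertical below 0.17 rad and linear speed of each of red_stand, riser below 0.03 m/s and value of joint flap above 0.25 rad and angle between riser's own z axis and vertical below 0.3 rad and x of riser in the frame of bin between -0.044 and 0.044 m and y of riser in the frame of bin between -0.16 and 0.16 m and z of riser in the frame of bin below 0.016 m); the robot touches nothing.
It also fails if it takes over 64 s, if anything falls off the work surface, if the arm or the gripper's body presses on something with over 40 N, if the wrist force passes 120 N, or if a joint passes its speed limit or range.

## Working session

There is one attempt and no reset: what is moved stays moved. The work goes in short steps, Python scripts to look and compute and a shell command to move; the robot and the scene stay as the last step left them, time stands still between calls to the robot, and variables do not carry over. Pictures are saved under pics/ and viewed, about 8 in all and at most 12, crops included, and the job is handed in when it is done.

```bash
mkdir -p pics; ls; cat > h.py <<'E'
from workcell import *
import numpy as np, cv2
from scipy.spatial.transform import Rotation as R
def save(cam,fn,img=None):
    im=grab_frame(cam) if img is None else img
    cv2.imwrite('pics/'+fn,im[:,:,::-1]); return im
def ray(cam,px,c=None):
    c=c or calibration(cam); K=np.array(c['mtx'],float); d=np.array(c['distortion'],float)
    u=cv2.undistortPoints(np.array([[px]],float),K,d)[0,0]
    Rm=cv2.Rodrigues(np.array(c['rvec'],float))[0]; t=np.array(c['tvec'],float).ravel()
    return -Rm.T@t, Rm.T@np.array([u[0],u[1],1.])
def onz(cam,px,z,c=None):
    o,d=ray(cam,px,c); return (o+d*(z-o[2])/d[2]).round(1)
def proj(cam,P,c=None):
    c=c or calibration(cam)
    return cv2.projectPoints(np.array(P,float).reshape(-1,1,3),np.array(c['rvec'],float),np.array(c['tvec'],float),np.array(c['mtx'],float),np.array(c['distortion'],float))[0].reshape(-1,2).round(1)
def tri(ps):
    A=np.zeros((3,3));b=np.zeros(3)
    for cam,px in ps:
        o,d=ray(cam,px); d=d/np.linalg.norm(d); M=np.eye(3)-np.outer(d,d); A+=M;b+=M@o
    return np.linalg.solve(A,b).round(1)
def rows(P,rpy):
    "shift/turn from measured pose to target, in jog units"
    s=state(); Rc=R.from_euler('xyz',s['ee_rot'],degrees=True)
    sh=Rc.inv().apply(np.array(P)-s['ee_pos'])/500
    tu=(Rc.inv()*R.from_euler('xyz',rpy,degrees=True)).as_rotvec()/(np.pi/2)
    print('rows',sh.round(4),tu.round(4),'dist',(np.linalg.norm(sh)*500).round(1))
E
python3 - <<'E'
from h import *
print(state())
for c in('top','side'):
    save(c,c+'0.png')
    print(c,[x.round(0) for x in ray(c,[320,240])])
    for q in('bin','riser','red_stand','slab','flap'):
        print(q,[(x['confidence'],x['location']) for x in tip_of(q,c)] if q!='flap' else '',[(x['confidence'],x['rect']) for x in spot_in(q,c)])
E
```

```text
pics
{'time_s': 0.0, 'qpos': array([ 7.01870191e+01,  1.83516962e+01,  8.97061029e+01, -1.94378893e-03,
        7.20435271e+01, -1.14652247e+00]), 'qvel': array([-0.03083319, -0.02365653,  0.02583458,  0.08365114,  0.01287058,
        0.03492687]), 'effort': array([ 3.59157621e-04, -4.12453079e+01, -2.31972599e+01,  7.27389520e-02,
        4.58350161e-02, -1.61919270e-04]), 'ee_pos': array([183.89119487, 544.31291444, 235.1217473 ]), 'ee_rot': array([-1.79898657e+02, -1.79786032e-04,  1.61334142e+02]), 'force': array([-0.29878544, -0.30120604, -0.13381558]), 'torque': array([ 0.0076078 ,  0.02495756, -0.05995809]), 'gripper_width': 91.19160384251178}
top [array([ 403.,    8., 1115.]), array([ 0., -0., -1.])]
bin [(0.64, [327.4, 203.0])] [(0.64, [226.4, 168.8, 429.8, 234.9])]
riser [(0.89, [433.2, 287.8]), (0.59, [368.9, 328.9])] [(0.96, [424.4, 254.5, 472.6, 318.4]), (0.95, [346.3, 299.0, 409.0, 359.5])]
red_stand [(0.64, [258.3, 200.2]), (0.55, [200.1, 192.1]), (0.5, [273.6, 259.7])] [(0.88, [186.6, 181.1, 207.2, 198.2]), (0.62, [264.1, 250.3, 285.4, 273.5]), (0.57, [249.6, 194.3, 270.5, 207.1])]
slab [(0.97, [188.5, 289.2])] [(0.85, [153.6, 253.6, 220.2, 322.3])]
flap  [(0.88, [228.5, 171.2, 428.1, 195.1])]
side [array([165., 468., 542.]), array([ 0., -1., -1.])]
bin [(0.67, [283.7, 239.2])] [(0.96, [176.2, 136.0, 368.2, 316.3])]
riser [(0.73, [430.1, 214.7]), (0.71, [438.7, 270.9])] [(0.85, [427.1, 171.0, 480.0, 278.5]), (0.57, [404.5, 131.3, 478.1, 219.9])]
red_stand [(0.97, [299.7, 299.9]), (0.86, [153.7, 321.2]), (0.82, [227.5, 278.2])] [(0.81, [290.2, 259.2, 310.6, 310.4]), (0.75, [210.1, 234.0, 234.5, 280.9]), (0.75, [187.4, 138.5, 338.1, 270.6])]
slab [(0.89, [245.6, 404.8])] [(0.66, [190.5, 356.5, 300.6, 457.9])]
flap  [(0.65, [183.8, 136.6, 341.2, 271.6])]
```

```bash
sleep 1; ls pics
```

```text
side0.png
top0.png
```

View pics/top0.png

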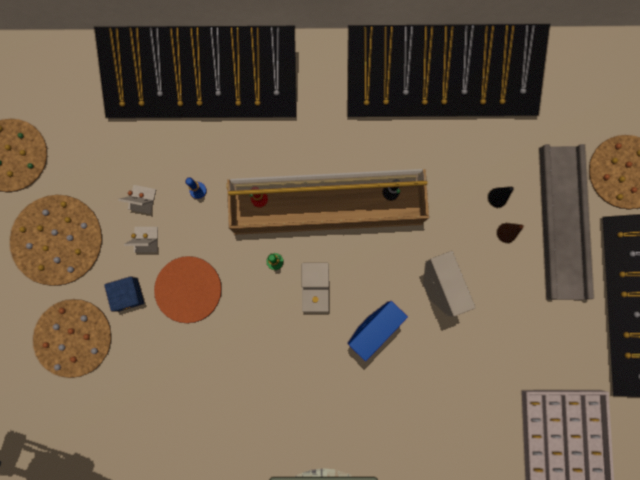

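View pics/side0.png

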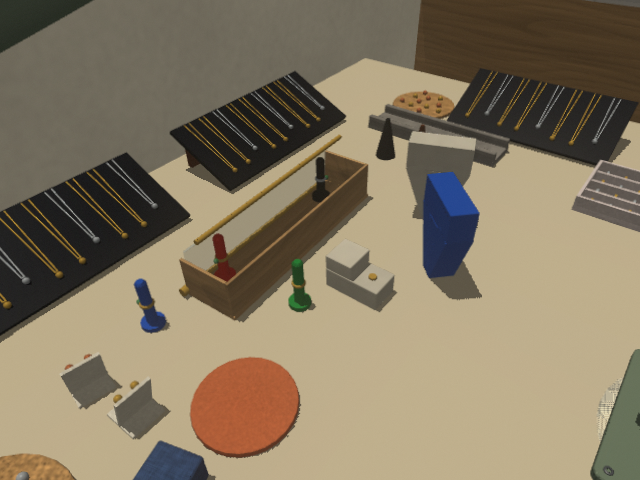

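The top view has up = +x and left = +y. The bin's rod is at row ~188, the red stand is at (258,198) at the bin's left (+y) end, the black one is at (392,190), and the slab is at (188,289). The white riser is at about (448,285), standing beside the blue look-alike at (378,330). Side view: the riser is partly hidden behind the blue one. I'll zoom in on the riser and bin.

```bash
python3 - <<'E'
from h import *
t=cv2.imread('pics/top0.png')[:,:,::-1]; s=cv2.imread('pics/side0.png')[:,:,::-1]
a=cv2.resize(t[160:245,215:440],None,fx=3.5,fy=3.5,interpolation=3)
b=cv2.resize(t[240:330,410:490],None,fx=3.3,fy=3.3,interpolation=3)
c=cv2.resize(s[120:230,390:490],None,fx=2.7,fy=2.7,interpolation=3)
out=np.zeros((600,790,3),np.uint8); out[:a.shape[0],:a.shape[1]]=a; out[300:300+b.shape[0],:b.shape[1]]=b; out[300:300+c.shape[0],300:300+c.shape[1]]=c
save('','z1.png',np.clip(out*1.6,0,255).astype(np.uint8))
print(onz('top',[188,289],10),onz('top',[258.3,200.2],6),onz('top',[327.4,203],0),onz('side',[245.6,404.8],0),onz('side',[283.7,239.2],0))
print(tri([('top',[188.5,289.2]),('side',[245.6,404.8])]))
E
```

```text
[450.9 256.6  10. ] [624.5 122.9   6. ] [619.4 -12.8   0. ] [452.8 259.    0. ] [621.6  -6.9   0. ]
[4.517e+02 2.585e+02 3.000e-01]
```

View pics/z1.png

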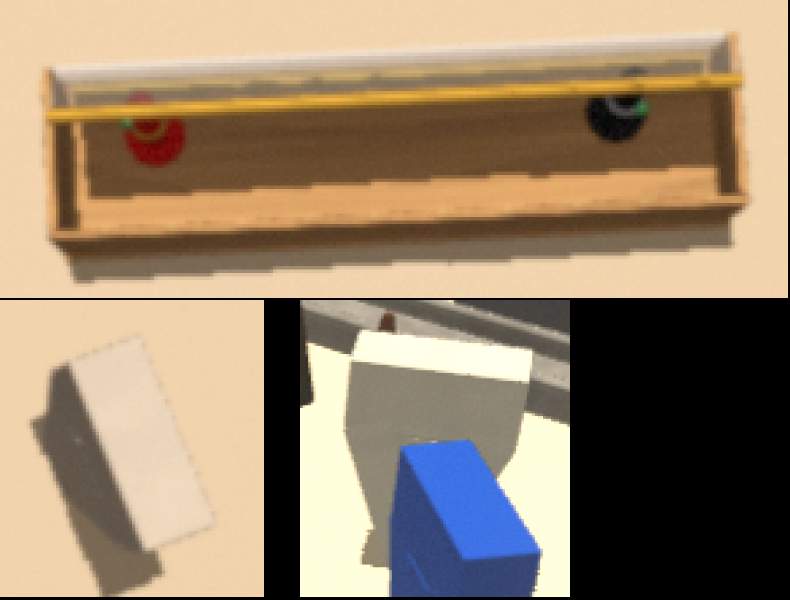

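The riser is narrow end down. Its top-face corners are at about (430.6,258.8), (452.4,251.2), (474.8,307.6) and (453.3,316.1). The rod runs (228.4,193.1)–(427.3,182.9), and the back wall's top outer edge runs (229.9,228.6)–(427.9,218.6).

```bash
python3 - <<'E'
from h import *
c=calibration('top')
P=np.array([onz('top',p,148,c) for p in [(430.6,258.8),(452.4,251.2),(474.8,307.6),(453.3,316.1)]])
print(P,P.mean(0)); 
l=(P[2]+P[3]-P[0]-P[1])/2; w=(P[1]+P[2]-P[0]-P[3])/2
print('len',np.linalg.norm(l),np.degrees(np.arctan2(l[1],l[0])),'w',np.linalg.norm(w),np.degrees(np.arctan2(w[1],w[0])))
B=[onz('top',p,z,c) for p,z in [((228.4,193.1),112),((427.3,182.9),112),((229.9,228.6),70),((427.9,218.6),70)]]
for b in B: print(b)
for i in(0,2):
    d=B[i]-B[i+1]; print('bin y dir',np.degrees(np.arctan2(d[1],d[0]))-90,np.linalg.norm(d))
u=(B[0]-B[1]); th=np.arctan2(u[1],u[0])-np.pi/2
ex=np.array([np.cos(th),np.sin(th)])
m1=(B[0]+B[1])[:2]/2-ex*8; m2=(B[2]+B[3])[:2]/2+ex*49; print(m1,m2)
print('blue',[onz('top',p,148,c) for p in [(391,302),(407,318)]])
for yaw in(161,):
    for th in (th,):
        o=(m1+m2)/2; M=R.from_euler('z',th).as_matrix()
        W=lambda *p: M@np.array(p,float)+[o[0],o[1],0]
        print('side proj rod', proj('side',[W(8,197,112),W(8,-190,112),W(-49,185,70),W(-49,-185,70)]))
        for y in(130,-130): print('stand',y,W(16,y,0),proj('side',[W(16,y,6)]),proj('top',[W(16,y,6)]))
E
```

```text
[[ 494.  -183.7  148. ]
 [ 506.7 -220.9  148. ]
 [ 411.7 -255.3  148. ]
 [ 397.7 -219.   148. ]] [ 452.525 -219.725  148.   ]
len 101.80100687124859 -159.98082967132743 w 39.09968030559843 -70.0356728217452
[616.4 165.2 112. ]
[ 633.  -188.6  112. ]
[558.9 168.2  70. ]
[ 575.6 -196.2   70. ]
bin y dir 2.6862999811971093 354.1892149684967
bin y dir 2.623958521731666 364.78246942527267
[616.70879112 -12.07494083] [616.19615439 -11.70348739]
blue [array([ 421.6, -115.5,  148. ]), array([ 394.8, -141.7,  148. ])]
side proj rod [[186.4 250.8]
 [345.  133.7]
 [228.9 285.1]
 [369.8 164. ]]
stand 130 [626.34210195 118.71781187   0.        ] [[227.9 276.9]] [[260.4 199.3]]
stand -130 [ 638.52767909 -140.99647675    0.        ] [[323.4 196.5]] [[392.7 192.5]]
```

```bash
python3 - <<'E'
from h import *
rows([330,150,236],[180,0,90]); 
E
```

```text
rows [-5.292e-01 -6.546e-01 -1.000e-04] [ 1.000e-04 -0.000e+00  7.926e-01] dist 420.9
```

```bash
python3 -m jog '-0.53 -0.655 0 0 0 0.79;-0.53 -0.655 0 0 0 0.79;-0.53 -0.655 0 0 0 0.79;-0.53 -0.655 0 0 0 0.79;-0.53 -0.655 0 0 0 0.79;-0.53 -0.655 0 0 0 0.79;-0.53 -0.655 0 0 0 0.79;-0.53 -0.655 0 0 0 0.79;-0.53 -0.655 0 0 0 0.79;-0.53 -0.655 0 0 0 0.79;-0.53 -0.655 0 0 0 0.79;-0.53 -0.655 0 0 0 0.79;-0.53 -0.655 0 0 0 0.79' 0.5 40
python3 - <<'E'
from h import *
rows([452.5,-219.7,236],[180,0,20]); 
E
```

```text
time_s: 2.08
ee_pos: [330.3, 149.9, 236.1]
ee_rot: [180.0, -0.1, 90.2]
force: [0.5, 0.8, 0.9]
gripper_width: 68.4
rows [-7.401e-01  2.418e-01 -6.000e-04] [-3.0e-04 -6.0e-04  7.8e-01] dist 389.3
```

```bash
python3 -m jog '-0.74 0.242 0 0 0 0.78;-0.74 0.242 0 0 0 0.78;-0.74 0.242 0 0 0 0.78;-0.74 0.242 0 0 0 0.78;-0.74 0.242 0 0 0 0.78;-0.74 0.242 0 0 0 0.78;-0.74 0.242 0 0 0 0.78;-0.74 0.242 0 0 0 0.78;-0.74 0.242 0 0 0 0.78;-0.74 0.242 0 0 0 0.78;-0.74 0.242 0 0 0 0.78;-0.74 0.242 0 0 0 0.78;-0.74 0.242 0 0 0 0.78'
python3 - <<'E'
from h import *
print(state()['ee_rot']); 
c=calibration('wrist'); save('wrist','w1.png')
print(proj('wrist',[[494,-183.7,148],[506.7,-220.9,148],[411.7,-255.3,148],[397.7,-219,148]],c))
rows([452.5,-219.7,131],[180,0,20]); 
E
```

```text
time_s: 3.17
ee_pos: [452.9, -217.3, 235.4]
ee_rot: [-179.9, 0.0, 20.3]
force: [-0.1, 0.3, -0.5]
gripper_width: 68.1
[-1.79856444e+02  2.67149915e-04  2.02775640e+01]
[[296.4 177.3]
 [358.9 178.8]
 [354.7 326.1]
 [298.7 326.8]]
rows [-0.0021  0.0047  0.2092] [-0.0013 -0.0002  0.0029] dist 104.6
```

View pics/w1.png

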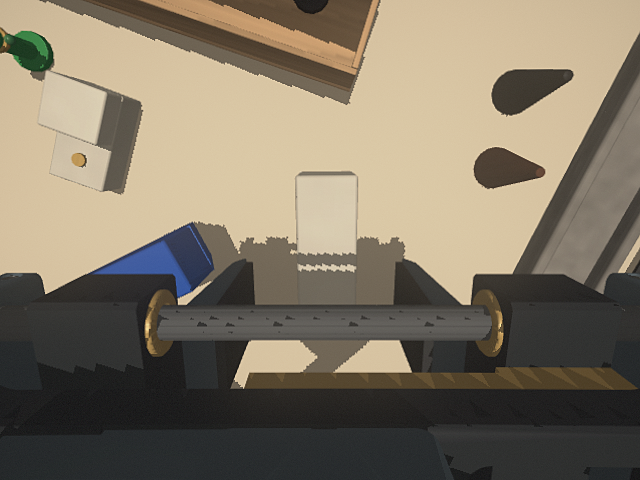

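The wrist view shows the riser top at columns 296–357 with its top edge at row ~176, matching my projection. The fingers straddle it and are clear of the blue one. I'll descend and grip.

```bash
python3 -m jog '-0.002 0.005 0.06 0 0 0;-0.002 0.005 0.12 0 0 0;-0.002 0.005 0.16 0 0 0;-0.002 0.005 0.19 0 0 0;-0.002 0.005 0.209 0 0 0;-0.002 0.005 0.209 0 0 0;-0.002 0.005 0.209 0 0 0'
python3 -m jog '0 0 0 0 0 0;0 0 0 0 0 0;0 0 0 0 0 0;0 0 0 0 0 0;0 0 0 0 0 0;0 0 0 0 0 0;0 0 0 0 0 0;0 0 0 0 0 0' -1 40
```

```text
time_s: 3.8
ee_pos: [452.8, -219.0, 131.5]
ee_rot: [-179.9, -0.0, 20.4]
force: [-0.1, 1.1, -0.3]
gripper_width: 68.2
time_s: 4.47
ee_pos: [453.1, -219.2, 132.0]
ee_rot: [-179.9, -0.1, 20.4]
force: [-0.6, 1.3, 4.5]
gripper_width: 40.1
```

```bash
python3 -m jog '0 0 -0.07 0 0 0;0 0 -0.14 0 0 0;0 0 -0.21 0 0 0;0 0 -0.26 0 0 0;0 0 -0.276 0 0 0;0 0 -0.276 0 0 0;0 0 -0.276 0 0 0'
python3 - <<'E'
from h import *
th=np.radians(2.65); ex=np.array([np.cos(th),np.sin(th)])
p=np.array([616.4,-12])-20*ex; print(p)
rows([*p,268],[180,0,2.65])
E
```

```text
time_s: 5.05
ee_pos: [452.0, -218.9, 267.9]
ee_rot: [-179.8, 0.1, 20.4]
force: [-0.7, -0.3, -6.0]
gripper_width: 40.2
[596.42138795 -12.92469474]
rows [ 4.141e-01 -2.857e-01  4.000e-04] [-0.0025  0.0014  0.1967] dist 251.6
```

```bash
python3 -m jog '0.06 -0.04 0 0 0 0.03;0.12 -0.08 0 0 0 0.06;0.18 -0.12 0 0 0 0.09;0.24 -0.165 0 0 0 0.12;0.3 -0.207 0 0 0 0.15;0.35 -0.24 0 0 0 0.18;0.39 -0.27 0 0 0 0.197;0.414 -0.286 0 -0.002 0.001 0.197;0.414 -0.286 0 -0.002 0.001 0.197;0.414 -0.286 0 -0.002 0.001 0.197;0.414 -0.286 0 -0.002 0.001 0.197'
python3 - <<'E'
from h import *
s=state();print(s['ee_pos'],s['ee_rot'])
cs=calibration('side')
W=save('wrist','w2.png'); S=save('side','s2.png')
th=np.radians(2.65);M=R.from_euler('z',th).as_matrix()
z0=s['ee_pos'][2]-132;o=np.array([*s['ee_pos'][:2],z0])
pts=[o+M@np.array(p) for p in [(-52,20,148),(52,20,148),(-15,20,0),(15,20,0),(-52,20,100),(52,20,100)]]
print(proj('side',pts)); print('wrist',proj('wrist',[o+M@np.array(p) for p in [(52,20,148),(52,-20,148)]]))
b=lambda *p:M@np.array(p,float)+[616.4,-12,0]
q=proj('side',[b(8,180,112),b(8,-180,112),b(-49,185,70),b(-49,-185,70)]);print(q)
S=S.copy()
for p in list(proj('side',pts))+list(q): cv2.circle(S,(int(p[0]),int(p[1])),2,(0,255,0),-1)
w=W.copy()
for p in proj('wrist',[b(8,180,112),b(8,-180,112),b(-49,185,70),b(-49,-185,70),b(-44,180,70),b(-44,-180,70)]): 
    if abs(p).max()<700: cv2.circle(w,(int(p[0]),int(p[1])),2,(0,255,0),-1)
out=np.zeros((590,800,3),np.uint8); a=cv2.resize(S[100:330,150:400],None,fx=1.9,fy=1.9); out[:a.shape[0],:a.shape[1]]=a
d=cv2.resize(w,(320,240)); out[:240,480:]=d
save('','z2.png',out)
E
```

```text
time_s: 5.97
ee_pos: [595.1, -13.7, 266.6]
ee_rot: [180.0, 0.3, 2.6]
force: [0.2, 0.2, -5.4]
gripper_width: 39.8
[595.14498117 -13.72308253 266.5865732 ] [179.9967839    0.26237499   2.62220897]
[[311.1  94.1]
 [248.3  76.6]
 [293.9 184.3]
 [278.  178.2]
 [312.3 129. ]
 [252.2 110.1]]
wrist [[265.7 193.5]
 [377.3 193.2]]
[[195.8 243.8]
 [342.1 135.9]
 [228.9 285. ]
 [369.9 164. ]]
```

View pics/z2.png

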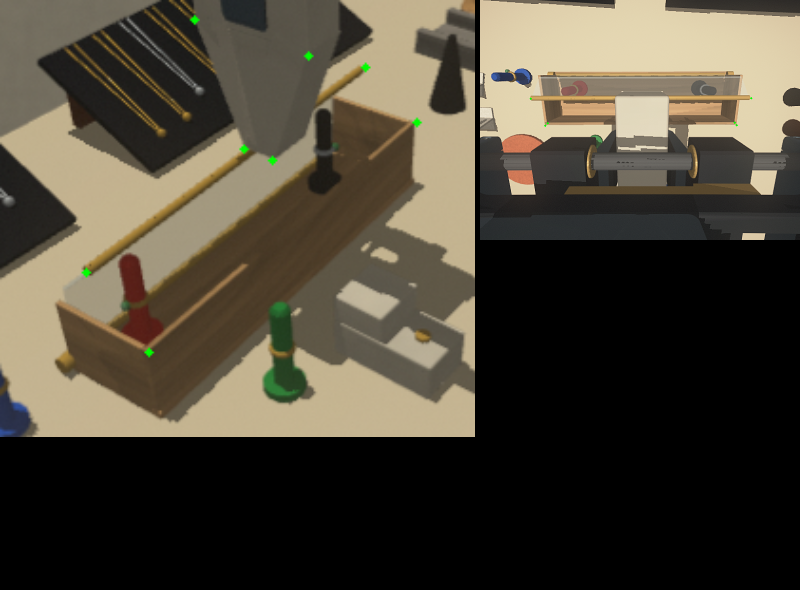

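The predicted points fall on the rod ends, back-wall corners and riser foot (foot at crop (258,155), rod and wall corners within ~2 px). Starting the insertion.

```bash
python3 -m jog '0.002 0 0.03 0 0 0;0.002 0 0.06 0 0 0;0.002 0 0.09 0 0 0;0.005 0 0.11 0 0 0;0.008 0 0.13 0 0 0;0.011 0 0.15 0 0 0;0.014 0 0.17 0 0 0;0.014 0 0.17 0 0 0;0.014 0 0.17 0 0 0'
python3 - <<'E'
from h import *
s=state();d=R.from_euler('z',-2.65,degrees=True).apply(s['ee_pos']-[616.4,-12,132]);print('bin xyz',d,s['ee_rot'],s['force'])
E
```

```text
time_s: 6.82
ee_pos: [602.0, -13.7, 181.8]
ee_rot: [-180.0, 0.2, 2.6]
force: [-0.9, -0.1, -5.5]
gripper_width: 39.8
bin xyz [-14.48290676  -1.04604745  49.76911031] [-179.98116618    0.23037529    2.5615768 ] [-0.88410178 -0.09820886 -5.51037207]
```

```bash
python3 -m jog '0.009 0 0.02 0 0 0;0.018 0 0.04 0 0 0;0.023 0 0.055 0 0 0;0.028 0 0.068 0 0 0;0.032 0 0.078 0 0 0;0.032 0 0.083 0 0 0;0.032 0 0.083 0 0 0;0.032 0 0.083 0 0 0'
python3 - <<'E'
from h import *
s=state();d=R.from_euler('z',-2.65,degrees=True).apply(s['ee_pos']-[616.4,-12,132]);print('bin xyz',d,s['ee_rot'],s['force'])
S=save('side','s3.png'); save('','z3.png',cv2.resize(S[80:330,150:400],None,fx=2,fy=2))
E
```

```text
time_s: 7.48
ee_pos: [617.5, -13.0, 139.9]
ee_rot: [-180.0, 0.3, 2.6]
force: [-1.5, -0.0, -5.9]
gripper_width: 39.7
bin xyz [ 1.04389213 -1.0391314   7.88482939] [-179.97820641    0.28801721    2.56037893] [-1.490156   -0.03279704 -5.94457531]
```

View pics/z3.png

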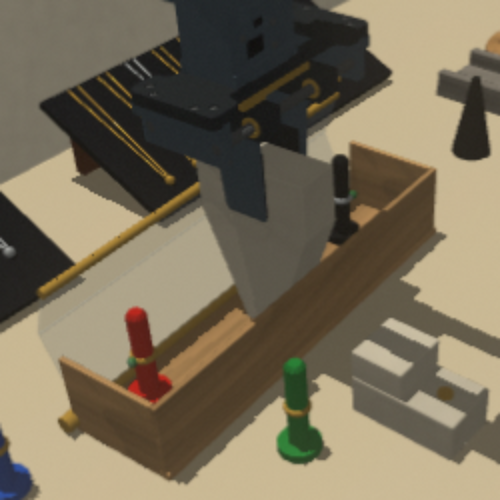

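The riser is inside the bin with the hood tilted out (rod near (120,240) in the crop), and the red stand is untouched. I'll lower the last 2 mm until the floor takes the weight.

```bash
python3 -m jog '0 0 0.002 0 0 0;0 0 0.004 0 0 0;0 0 0.005 0 0 0;0 0 0.006 0 0 0;0 0 0.006 0 0 0;0 0 0.006 0 0 0'
```

```text
time_s: 8.03
ee_pos: [617.9, -13.0, 138.3]
ee_rot: [-180.0, 0.2, 2.6]
force: [-2.5, -0.7, 2.3]
gripper_width: 39.8
```

Floor contact (Fz went from −5.9 to +2.3 N). I'll soften the grip, then open.

```bash
python3 -m jog '0 0 0 0 0 0;0 0 0 0 0 0;0 0 0 0 0 0' -1 3
python3 -m jog '0 0 0 0 0 0;0 0 0 0 0 0;0 0 0 0 0 0;0 0 0 0 0 0;0 0 0 0 0 0;0 0 0 0 0 0' 0.4
python3 -m jog '0 0 -0.03 0 0 0;0 0 -0.08 0 0 0;0 0 -0.14 0 0 0;0 0 -0.2 0 0 0;0 0 -0.25 0 0 0;0 0 -0.25 0 0 0;0 0 -0.25 0 0 0'
python3 - <<'E'
from h import *
cs=calibration('side')
S=save('side','s4.png'); w=save('wrist','w4.png'); out=np.zeros((540,800,3),np.uint8)
out[:500,:500]=cv2.resize(S[80:330,150:400],None,fx=2,fy=2); out[:225,500:]=cv2.resize(w,(300,225)); save('','z4.png',out)
print([(x['confidence'],x['location']) for x in tip_of('red_stand','side')])
print([(x['confidence'],x['rect']) for x in spot_in('red_stand','side')])
print([(x['confidence'],x['location']) for x in tip_of('red_stand','wrist')])
for x in tip_of('red_stand','wrist')[:4]: print(onz('wrist',x['location'],6))
for x in tip_of('red_stand','side')[:4]: print(onz('side',x['location'],6))
E
```

```text
time_s: 8.28
ee_pos: [618.1, -13.1, 138.4]
ee_rot: [-180.0, 0.1, 2.6]
force: [-2.3, 0.2, 0.1]
gripper_width: 39.8
time_s: 8.78
ee_pos: [618.3, -13.1, 138.5]
ee_rot: [-180.0, 0.1, 2.6]
force: [0.3, 0.0, 0.2]
gripper_width: 63.6
time_s: 9.37
ee_pos: [619.2, -13.1, 265.2]
ee_rot: [180.0, -0.1, 2.6]
force: [0.4, -0.2, -0.6]
gripper_width: 64.0
[(0.97, [223.4, 275.8]), (0.76, [155.0, 324.6]), (0.73, [300.4, 304.0])]
[(0.78, [290.4, 257.4, 309.9, 310.9]), (0.59, [211.8, 231.9, 236.2, 281.5])]
[(0.89, [89.8, 177.5]), (0.6, [199.3, 197.6])]
[643.8 238.4   6. ]
[627.6 122.6   6. ]
[633.9 121.1   6. ]
[639.3 246.5   6. ]
[500.2  96.    6. ]
```

View pics/z4.png

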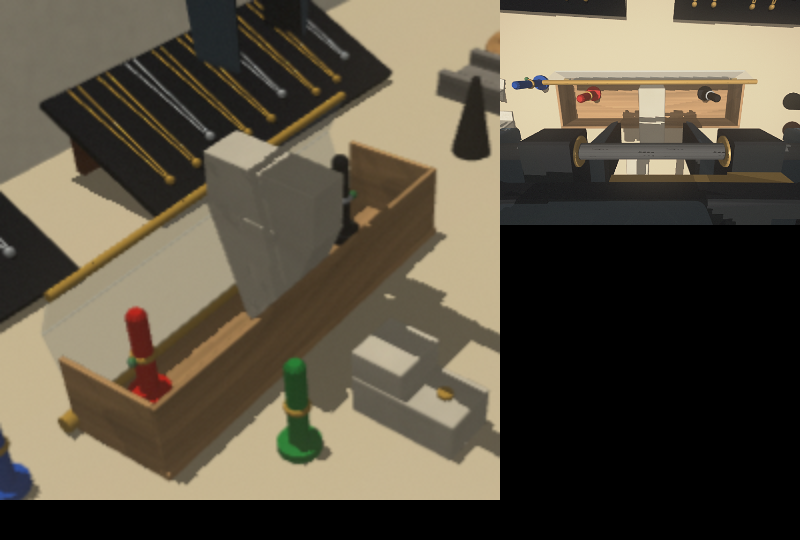

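The hood is held open (rod at crop (50,293)–(345,95)), with the riser upright and released. The red stand is still upright at crop (148,390). Next I'll refine the stand's position and check the wrist camera's offset from the gripper.

```bash
python3 - <<'E'
from h import *
S=cv2.imread('pics/s4.png'); W=cv2.imread('pics/w4.png')
def red(im,box):
    x0,y0,x1,y1=box; a=im[y0:y1,x0:x1].astype(int); m=(a[...,2]>70)&(a[...,1]<a[...,2]*.35)&(a[...,0]<a[...,2]*.45)
    ys,xs=np.nonzero(m); return xs+x0,ys+y0
for n,im,b in(('side',S,(195,220,250,300)),('wrist',W,(140,170,240,240))):
    xs,ys=red(im,b); print(n,len(xs),xs.min(),xs.max(),ys.min(),ys.max())
    if n=='side': 
        k=ys<ys.min()+15; st=[xs[k].mean(),ys[k].mean()]; print('stem top zone',st)
        print('axis at z82',onz('side',st,82)); k=ys>ys.max()-10; print('base',xs[k].min(),xs[k].max())
    else: print('ends', xs[xs<xs.min()+3].mean(), ys[xs<xs.min()+3].mean(), ys[xs>xs.max()-3].mean())
print('cam',ray('wrist',[320,240])[0]-state()['ee_pos'])
M=R.from_euler('z',2.65,degrees=True).as_matrix()
for xy in((627.6,122.6),(633.9,121.1),(626.3,118.7)): print(xy,proj('side',[[*xy,90],[*xy,82],[*xy,6]]).tolist(),proj('wrist',[[*xy,90],[*xy,6]]).tolist(), (M.T@np.array([xy[0]-616.4,xy[1]+12,0]))[:2])
E
```

```text
side 221 213 234 234 280
stem top zone [np.float64(217.7037037037037), np.float64(239.93827160493828)]
axis at z82 [628.6 122.7  82. ]
base 216 234
wrist 180 164 213 192 218
ends 165.19230769230768 209.8846153846154 204.0
cam [ 67.06145387   2.67084332 147.75625712]
(627.6, 122.6) [[217.4, 235.9], [218.2, 240.2], [225.5, 278.0]] [[167.9, 210.1], [199.4, 197.8]] [ 17.41121835 133.93823007]
(633.9, 121.1) [[215.1, 233.7], [215.9, 238.0], [223.4, 275.8]] [[169.3, 203.0], [200.5, 192.1]] [ 23.63512905 132.14855533]
(626.3, 118.7) [[220.0, 234.8], [220.8, 239.1], [228.0, 276.9]] [[172.6, 211.8], [203.0, 199.1]] [ 15.9322931  130.10250588]
```

```bash
python3 - <<'E'
from h import *
rows([628,122.5,200],[180,0,2.65])
E
```

```text
rows [ 0.0324 -0.2699  0.1245] [-0.0001  0.0027 -0.001 ] dist 149.5
```

```bash
python3 -m jog '0.01 -0.07 0 0 0 0;0.02 -0.14 0 0 0 0;0.03 -0.21 0 0 0 0;0.032 -0.26 0.04 0 0.002 0;0.032 -0.27 0.09 0 0.002 0;0.032 -0.27 0.124 0 0.003 -0.001;0.032 -0.27 0.124 0 0.003 -0.001;0.032 -0.27 0.124 0 0.003 -0.001' 0
python3 - <<'E'
from h import *
print(state()['ee_pos'])
c=calibration('wrist'); w=save('wrist','w5.png')
print(proj('wrist',[[628,122.5,90],[628,122.5,6]],c))
save('','z5.png',w[100:400,150:500])
rows([628,122.5,86],[180,0,2.65])
E
```

```text
time_s: 10.38
ee_pos: [627.3, 122.5, 199.2]
ee_rot: [180.0, 0.1, 2.7]
force: [1.2, -0.7, 0.8]
gripper_width: 45.6
[627.32159327 122.51088783 199.19958462]
[[323.  244.9]
 [323.1 222.6]]
rows [-6.000e-04 -2.000e-04  2.293e-01] [-0.0001 -0.0005 -0.0002] dist 114.7
```

View pics/z5.png

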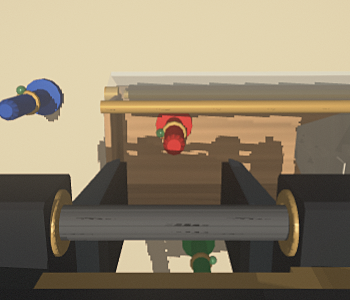

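The stand's top is at full-frame (324,245) against a predicted (323,245), centred between the fingers. I'll descend and grip.

```bash
python3 -m jog '0 0 0.05 0 0 0;0 0 0.1 0 0 0;0 0 0.14 0 0 0;0 0 0.18 0 0 0;0 0 0.21 0 0 0;0 0 0.227 0 0 0;0 0 0.227 0 0 0;0 0 0.227 0 0 0'
python3 -m jog '0 0 0 0 0 0;0 0 0 0 0 0;0 0 0 0 0 0;0 0 0 0 0 0;0 0 0 0 0 0;0 0 0 0 0 0' -1 15
python3 -m jog '0 0 -0.04 0 0 0;0 0 -0.1 0 0 0;0 0 -0.16 0 0 0;0 0 -0.22 0 0 0;0 0 -0.25 0 0 0;0 0 -0.25 0 0 0;0 0 -0.25 0 0 0'
python3 - <<'E'
from h import *
S=save('side','s6.png'); save('','z6.png',cv2.resize(S[60:330,120:420],None,fx=2,fy=2)); print(state()['ee_pos'])
rows([451.5,257.5,211],[180,0,20])
E
```

```text
time_s: 11.1
ee_pos: [629.3, 122.2, 88.3]
ee_rot: [-180.0, -0.2, 2.6]
force: [0.7, 1.3, 0.3]
gripper_width: 45.5
time_s: 11.6
ee_pos: [629.5, 122.4, 88.8]
ee_rot: [-179.9, -0.2, 2.6]
force: [0.1, 0.8, 1.4]
gripper_width: 15.4
time_s: 12.18
ee_pos: [629.0, 122.3, 214.0]
ee_rot: [-179.9, -0.3, 2.6]
force: [0.3, 0.9, -1.6]
gripper_width: 15.4
[628.26344049 122.1783672  212.48365048]
rows [-0.3409 -0.2864  0.0027] [-0.0002 -0.0009 -0.1933] dist 222.6
```

View pics/z6.png

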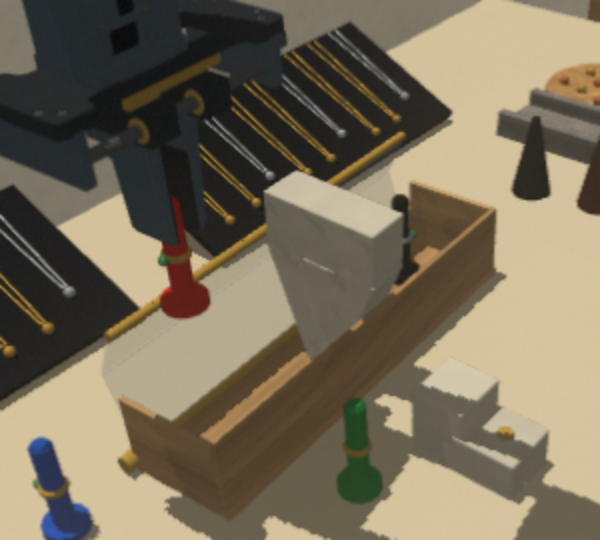

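The red stand is held upright at crop (185,300), and the riser is still propping the hood. Moving to the slab.

```bash
python3 -m jog '-0.05 -0.042 0 0 0 0;-0.11 -0.092 0 0 0 0;-0.17 -0.143 0 0 0 0;-0.23 -0.193 0 0 0 0;-0.28 -0.235 0 0 0 0;-0.32 -0.268 0 0 0 0;-0.341 -0.286 0 0 0 0;-0.341 -0.286 0 0 0 0;-0.341 -0.286 0.1 0 0 0;-0.341 -0.286 0.16 0 0 0;-0.341 -0.286 0.2 0 0 0;-0.341 -0.286 0.22 0 0 0;-0.341 -0.286 0.228 0 0 0;-0.341 -0.286 0.228 0 0 0;-0.341 -0.286 0.228 0 0 0'
```

```text
time_s: 13.48
ee_pos: [452.9, 257.5, 99.2]
ee_rot: [-179.9, -0.2, 2.6]
force: [-0.2, 0.5, -0.2]
gripper_width: 16.0
```

Lower the last ~6.5 mm gently, watching the force.

```bash
python3 -m jog '0 0 0.004 0 0 0;0 0 0.008 0 0 0;0 0 0.01 0 0 0;0 0 0.011 0 0 0;0 0 0.011 0 0 0;0 0 0.011 0 0 0'
python3 - <<'E'
from h import *
print(state()['force'],state()['ee_pos'])
S=save('side','s7.png'); save('','z7.png',cv2.resize(S[220:470,130:400],None,fx=2.2,fy=2.2))
E
```

```text
time_s: 13.98
ee_pos: [453.0, 257.6, 93.9]
ee_rot: [-179.9, -0.2, 2.6]
force: [-1.0, -0.1, -1.0]
gripper_width: 15.6
[-1.01538106 -0.1413781  -1.01998273] [452.96353914 257.61749182  93.88786195]
```

View pics/z7.png

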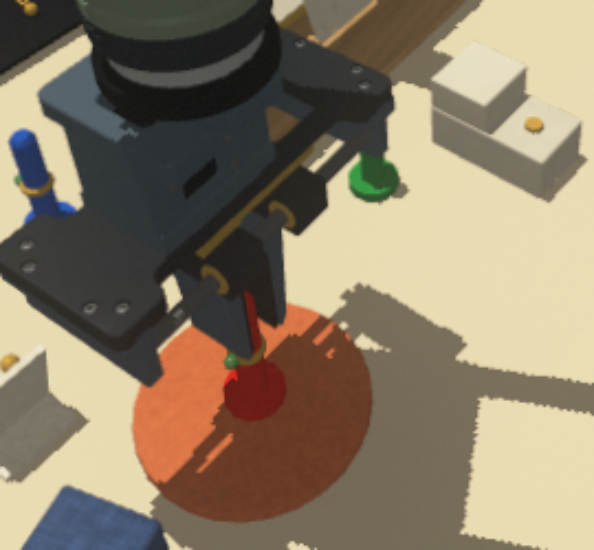

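The stand is over the slab's centre (base at crop (255,390)) and almost touching. I'll keep lowering until there's contact.

```bash
python3 -m jog '0 0 0.002 0 0 0;0 0 0.003 0 0 0;0 0 0.004 0 0 0;0 0 0.004 0 0 0;0 0 0.004 0 0 0'
```

```text
time_s: 14.45
ee_pos: [453.3, 257.9, 92.7]
ee_rot: [-179.9, -0.3, 2.6]
force: [-1.5, -0.3, 5.3]
gripper_width: 15.2
```

Contact (+5 N). Release to a modest opening, then rise straight up.

```bash
python3 -m jog '0 0 0 0 0 0;0 0 0 0 0 0;0 0 0 0 0 0' -1 3
python3 -m jog '0 0 0 0 0 0;0 0 0 0 0 0;0 0 0 0 0 0;0 0 0 0 0 0;0 0 0 0 0 0;0 0 0 0 0 0' 0.1
python3 -m jog '0 0 -0.03 0 0 0;0 0 -0.08 0 0 0;0 0 -0.14 0 0 0;0 0 -0.2 0 0 0;-0.04 0.03 -0.25 0 0 0;-0.1 0.08 -0.3 0 0 0;-0.15 0.12 -0.3 0 0 0;-0.2 0.16 -0.3 0 0 0;-0.2 0.16 -0.3 0 0 0;-0.2 0.16 -0.3 0 0 0'
python3 - <<'E'
from h import *
S=save('side','s8.png')
for q in('red_stand','slab','riser'): print(q,[(x['confidence'],x['location']) for x in tip_of(q,'side')])
L=[x['location'] for x in tip_of('red_stand','side')]
print([onz('side',l,10).tolist() for l in L])
save('','z8.png',S)
E
```

```text
time_s: 14.7
ee_pos: [453.3, 257.9, 92.7]
ee_rot: [-179.9, -0.3, 2.6]
force: [-0.5, 0.4, 1.1]
gripper_width: 15.8
time_s: 15.2
ee_pos: [453.3, 257.9, 92.6]
ee_rot: [-179.9, -0.3, 2.6]
force: [0.3, 0.2, -0.0]
gripper_width: 49.7
time_s: 16.03
ee_pos: [355.4, 172.4, 242.5]
ee_rot: [-179.8, -0.3, 2.5]
force: [1.2, 0.1, -0.7]
gripper_width: 49.9
red_stand [(0.81, [301.3, 301.2]), (0.71, [283.8, 237.9]), (0.68, [244.2, 398.9]), (0.63, [156.9, 323.4])]
slab [(0.84, [245.2, 408.0])]
riser [(0.87, [439.1, 268.6]), (0.74, [247.9, 397.0]), (0.73, [285.7, 237.0])]
[[500.1, 93.7, 10.0], [615.3, -0.8, 10.0], [454.4, 258.1, 10.0], [635.4, 245.2, 10.0]]
```

View pics/z8.png

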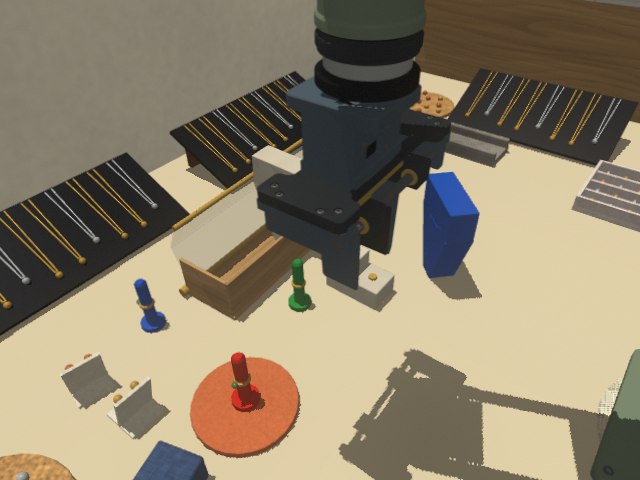

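The red stand is upright on the slab at (245,398), about 3 mm from its centre. The riser is in the bin with the hood open (rod at (175,227)–(300,140)). The robot is clear of everything, so I'm handing in.

```bash
python3 -c "
from workcell import *
print(state()['qvel'].round(2)); job_done()"
```

```text
[ 0.08  0.17  0.26  0.01  0.17 -0.03]
the job is handed in; nothing more can be done
```

The job is done and handed in at about 16.5 s of the 64 s allowed; `job_done()` gives no verdict, so the outcome isn't confirmed.

- **Riser:** I set it foot-down in the bin at about bin x 1, y −1 mm. After I let go, the pictures showed it upright and holding the hood open. I never measured the hood angle in numbers. In the last picture the arm hides part of the riser, but the rod still shows the hood open.
- **Red stand:** I moved it to the slab after the riser was released. The last picture shows it upright, and it measured about 3 mm from the slab's centre.
- **Robot:** it is clear of everything, and the largest force I read on the tool was about 6 N.

No check failed. The network gave some false reports (for example "riser" at the red stand's place on the slab), which I ruled out against the pictures.

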